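Walk the backing block round to the fence

TASK

The heavy cast-iron backing block stands askew in front of the bench's steel fence. With the fingertips, walk it round on the spot, pushing alternate corners so that its middle strays no more than 6 cm, until its stepped side faces the fence squarely; then push it up so that its foot lies flush against the fence, with no end hanging past the end of the fence. Slide it on the bench, never lift or tip it, and leave the other things where they lie.

Things in the scene. Friction and masses are not known exactly. Their poses are not given: they have to be found in the camera images.
- fence: Fence: bare angle-steel bar, 320 mm long, bolted down; place and yaw vary. Its upright leg, 40 mm high, 5 mm thick, shows a flat face to the robot; the other leg lies 40 mm deep behind it, with three bolt heads 15 mm high. Origin: on the bench, middle of the flat face. x points away from the robot, square to the face (the block belongs on the -x side); y runs along the fence.
- block: Backing block: plain cast iron, 2.9 to 4.3 kg, 110 mm (x) by 125 mm (y), 50 mm high, loose; two tapped holes in its top. A step runs along its +x side only: the lower 23 mm (foot) reach 55 mm from the centre, the wall above is set back to 37 mm. Origin: centre of its underside. x points out of the stepped side. Starts 49 to 86 degrees anticlockwise (from above) of facing the fence.
- step_left (a point): The point at the left (+y of the block) end of the foot's front edge, on the stepped side: 55 mm in x and 62.5 mm in y from the block's centre, 13 mm above the bench.
- step_right (a point): The same point at the right (-y of the block) end of the foot's front edge.
- block_mid (a point): The block's centre, 25 mm above the bench. The block stands on four small ground feet, 3 mm high, 36 mm (x) and 42 mm (y) from the centre, and slides when pushed level with 7 to 15 N; pushed near a corner it turns and slides. At the start the centre is 150 to 175 mm in front of the fence.
- hammer: A hammer lying on the bench to the left, 280 mm long, wooden handle. Origin at the middle of its length. Bystander.
- offcut: A small pine offcut standing on end left of the block, 36 x 28 mm and 50 mm high. Origin: centre of its underside. Bystander.
- strip: A pine strip, 220 x 20 x 12 mm, lying to the right of the block, its length along its x. Origin: centre of its underside. Bystander.
- square: A try square lying to the right, towards the robot: wooden stock 100 mm long (along y) and 14 mm high, steel blade 134 mm long (along x, from the stock). Origin: under the middle of the stock. Bystander.
- glue: A glue bottle, 52 mm across and 150 mm high, standing just beyond the fence's left end. Origin: centre of its underside. Bystander.
Mind the look-alikes: they are no part of the job. Leave any green, pink or purple look-alike of the block alone.

How it is judged:
On the way:
1. turned on the spot: the stepped side square to the fence to within about 10 degrees while the block's centre is still within 60 mm of where it stood (angle between the x axis of block and the x axis of fence, either way round below 0.18 rad and distance of block from where it was at the start of the episode below 0.06 m), for 0.2 s.
At the end, for the whole second after the job is handed in: The block stands flat and still on the bench on the robot's side of the fence, its stepped side facing the fence, both ends of its foot within 3.5 mm of the fence's face and both within the fence's 320 mm length (x of step_left in the frame of fence between -0.0035 and 0.004 m and x of step_right in the frame of fence between -0.0035 and 0.004 m and x of block in the frame of fence below -0.04 m and y of step_left in the frame of fence below 0.16 m and y of step_right in the frame of fence above -0.16 m and height (world z) of block_mid below 0.028 m and angle between block's own z axis and vertical below 0.03 rad and linear speed of block below 0.01 m/s); the robot touches nothing.
It fails at once if the block is lifted or tipped (height (world z) of block_mid above 0.033 m or angle between block's own z axis and vertical above 0.12 rad).
It fails at once if another thing on the bench is moved more than 15 mm (distance of any of hammer, offcut, strip, square, glue from where it was at the start of the episode above 0.015 m).
It also fails if it takes over 64 s, if anything falls off the work surface, if the arm or the gripper's body presses on something with over 40 N, if the wrist force passes 120 N, or if a joint passes its speed limit or range.

ROBOT

A 6-joint arm with a two-finger parallel gripper is mounted at the origin on the work surface. World frame = base frame: x ahead of the robot, y to its left, z up, the work surface at z = 0. Lengths are in m, angles in rad, forces in N, time in s.
With the tool pointing down it reaches from about 0.4 to 0.825 m from the base axis. Payload 7 kg.
Tool frame: the origin (TCP) lies midway between the tips of the shut fingers; the grasp point (between the pads) lies 19 mm behind it; z points along the fingers, y is the line along which they close (so a half turn about z gives the same grasp; the last joint's range is limited). The gripper opens to 88 mm and grips with 3 to 60 N. Pads are 19 mm wide; open, the fingers measure 130 mm over their backs; the gripper's body (78 mm by 193 mm) begins 47 mm behind the grasp point.
Start: joints at [1.606, 0.359, 0.012, 0, -1.224, -0.288], TCP at [0.169, 0.654, 0.227] pointing down, gripper open.
Joint ranges: [-3.07, 3.07], [-1.43, 2.12], [-1.02, 1.25], [-3.03, 1.67], [-3.05, -0], [-3.03, 3.03]. Speed limits (rad/s): [2.39, 2.39, 3.01, 3.14, 3.14, 3.14].

INTERFACE

Orientations are given as [roll, pitch, yaw] about the fixed x, y, z axes, in that order (R = Rz(yaw) Ry(pitch) Rx(roll)).
In Python, from station import arm gives the robot as it stands. The module is installed in compiled form; this text tells all that it offers.
- The arm moves only by the tool carry_out, never from a script. Its argument "commands" is a list of rows, each a list of 4 numbers: the shift along the world's x, y, z in units of 50 mm (1.0 is 50 mm), then the turn about the world's z in units of 6 degrees (1.0 is 6 degrees). A call has exactly 10 rows; each row is the pose to reach, as a shift and turn from the pose commanded when the call began; what a row does not reach only later rows make up. A row lasts 1/8 s, in which the tool goes at most 62.5 mm and 10.7 degrees, less where a joint would pass 70% of its speed; a pose out of reach is approached as far as the arm can. A call with a gripper value outside its range is refused whole. "claw" is the closure, from 0 (fully open) to 1 (shut), set as the call begins (left out, the last holds). The fingers move at their own pace and stop on an object; "force" is the grip in N (left out, the last holds). Time passes only in rows, so rows that repeat a pose let the fingers close, or fill a call up. It gives the time, the measured TCP pose, the force, the opening and the grip force at its end, in the units of the state.
- arm.get_state(): the state, without advancing time (a new reading comes with each control period).
- arm.grab_frame(name): name is "scene" or "side" or "wrist"; returns a dict with "pixels" (480x640x3 uint8, red, green, blue), "fx", "fy", "cx", "cy" (pixels), "eye" and "orientation" of the camera in the world. Camera axes: x right, y down, z forward; pixel columns grow to the right and rows downward; lengths in m; the calibration is good to about 2 mm. A picture is of the moment at which its call begins. There is no depth.
- arm.job_done(): hands the job in; it is judged then, once.
Trained networks look in a picture, given as the dict that the camera call returned (one of the last four; its "shot" number tells which), for a name from the list of things; names that differ only in an ending like _2 or _b are one class to them, and where a whole thing is asked for, a point or a joint stands for the part that bears it (a point fixed in the world has none). Each returns a list of dicts, best first, with "conf" (0 to 1); they miss things now and then, are a little off and sometimes report something else, mostly with a low value. They report only what shows in the picture. A call takes as long as a camera call. They do not tell look-alikes from the thing itself.
- arm.regions_of(picture, query): "pixels" (480x640 bool, what is visible of it) and "uv" ([column, row] in pixels, amid what is visible of it).
- arm.mark_of(picture, query): "uv" ([column, row] in pixels: a listed point, or the origin of a listed thing).
The state is a dict: "t": time; "q": joint angles; "qd": joint speeds; "joint_efforts": joint torques, N m; "eef_pos": TCP position; "ee_rot": TCP orientation; "force": force on the tool from outside, world axes, zero at the start; "moment": the same for the moment, N m; "width": finger opening in m; "gripper_force": force on a finger pad.
Only numpy, scipy, OpenCV 4.12 (cv2) and the standard library are available. Lean on these libraries where they do the work, as an engineer would, in place of code of your own. Each camera call takes 0.05 s, during which the arm holds its last target. There are 200 camera calls.

## Working session

There is one attempt and no reset: what is moved stays moved. The work goes in short steps, Python scripts to look and compute and a tool call to move; the robot and the scene stay as the last step left them, time stands still between calls to the robot, and variables do not carry over. Pictures are saved under pics/ and viewed, at most 10 in all, crops included, and the job is handed in when it is done.

Besides the shell and the picture viewer there is one more tool, called after "Request:" by a JSON object that holds its "name" and its "arguments", one argument or row to a line. carry_out: Moves the arm, as the interface text tells. Its arguments: {"type":"object","properties":{"commands":{"type":"array","items":{"type":"array","items":{"type":"number"}}},"claw":{"type":"number"},"force":{"type":"number"}},"required":["commands"]}

```bash
mkdir -p pics; cat > h.py <<'E'
import numpy as np, cv2
from scipy.spatial.transform import Rotation as Ro
from station import arm
def Rm(o):
    o=np.array(o,float)
    return o if o.shape==(3,3) else (Ro.from_euler('xyz',o).as_matrix() if o.size==3 else Ro.from_quat(o).as_matrix())
def ray(p,uv,z):
    d=Rm(p['orientation'])@np.array([(uv[0]-p['cx'])/p['fx'],(uv[1]-p['cy'])/p['fy'],1])
    e=np.array(p['eye']); return e+d*(z-e[2])/d[2]
def proj(p,X):
    c=(np.atleast_2d(X)-np.array(p['eye']))@Rm(p['orientation'])
    return np.c_[c[:,0]/c[:,2]*p['fx']+p['cx'],c[:,1]/c[:,2]*p['fy']+p['cy']]
def save(p,n): cv2.imwrite('pics/'+n+'.png',p['pixels'][:,:,::-1])
E
python3 - <<'E'
from h import *
np.set_printoptions(precision=3,suppress=True)
Z=dict(fence=0,block=0,step_left=.013,step_right=.013,block_mid=.025,hammer=0,offcut=0,strip=0,square=0,glue=0)
for n in ['scene','side','wrist']:
    p=arm.grab_frame(n); save(p,n+'0'); print(n,p['eye'],p['orientation'])
    for k,z in Z.items():
        for r in arm.mark_of(p,k)[:3]: print(k,round(r['conf'],2),np.round(r['uv']),ray(p,r['uv'],z)[:2])
print(arm.get_state())
E
```

```text
scene [ 0.93  -0.612  1.116] [-2.566 -0.007  0.681]
block 0.88 [243. 223.] [ 0.331 -0.121]
block 0.84 [153. 245.] [ 0.213 -0.297]
block 0.74 [320. 262.] [ 0.536 -0.09 ]
step_left 0.92 [329. 229.] [ 0.501 -0.015]
step_left 0.8 [192. 245.] [ 0.29  -0.244]
step_left 0.75 [275. 238.] [ 0.422 -0.112]
step_right 0.92 [170. 379.] [ 0.479 -0.491]
step_right 0.91 [144. 273.] [ 0.261 -0.361]
step_right 0.82 [218. 249.] [ 0.342 -0.215]
block_mid 0.97 [246. 220.] [ 0.343 -0.124]
block_mid 0.94 [156. 239.] [ 0.221 -0.288]
block_mid 0.94 [145. 345.] [ 0.394 -0.475]
hammer 0.8 [389. 169.] [0.5   0.229]
offcut 0.62 [410. 211.] [0.614 0.154]
strip 0.87 [329. 364.] [ 0.699 -0.265]
square 0.67 [253. 333.] [ 0.535 -0.313]
glue 0.78 [447. 223.] [0.699 0.181]
side [-0.041 -0.597  0.67 ] [-2.26   0.008 -0.792]
fence 0.72 [364. 210.] [ 0.703 -0.023]
block 0.71 [281. 314.] [ 0.336 -0.126]
block 0.67 [337. 252.] [ 0.541 -0.081]
block 0.63 [461. 407.] [ 0.403 -0.472]
step_left 0.86 [422. 369.] [ 0.411 -0.392]
step_left 0.78 [304. 242.] [ 0.505 -0.017]
step_left 0.59 [304. 362.] [ 0.284 -0.243]
step_right 0.78 
[... 177 characters left out ...]
. 246.] [ 0.539 -0.093]
hammer 0.73 [233. 204.] [0.496 0.227]
offcut 0.69 [284. 195.] [0.611 0.164]
strip 0.8 [452. 258.] [ 0.699 -0.271]
square 0.87 [428. 304.] [ 0.55  -0.311]
glue 0.81 [307. 180.] [0.702 0.174]
wrist [0.247 0.633 0.385] [ 2.844 -0.001 -1.824]
{'t': 1.65, 'q': array([ 1.606,  0.359,  0.012,  0.   , -1.224, -0.288]), 'qd': array([-0.   ,  0.001, -0.001, -0.001,  0.001,  0.002]), 'joint_efforts': array([  0.001, -58.236,  29.328,   7.002,   0.012,  -0.   ]), 'eef_pos': array([0.169, 0.654, 0.227]), 'ee_rot': array([ 3.142, -0.   , -0.253]), 'force': array([-0.847, -0.007, -0.432]), 'moment': array([-0.03 , -0.023, -0.014]), 'gripper_force': 0.0, 'width': 0.08775758277780162}
```

View pics/scene0.png

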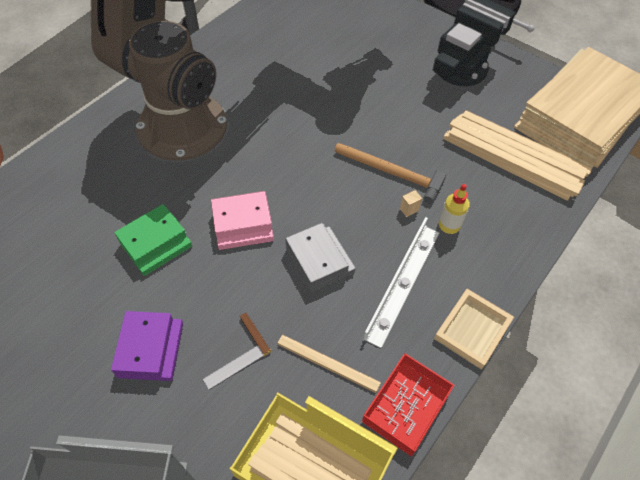

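View pics/side0.png

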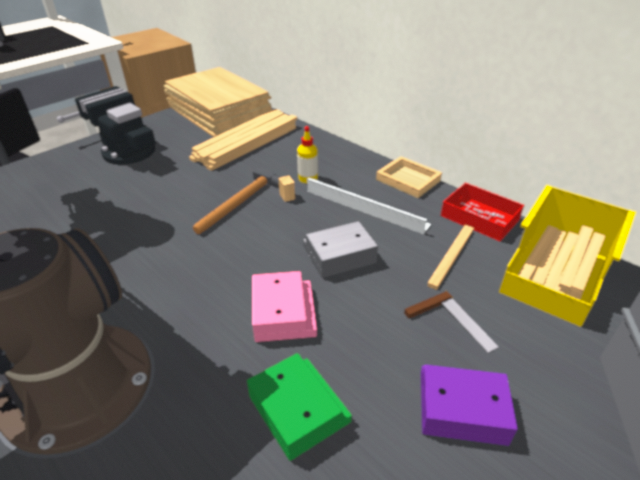

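The grey block lies at scene (320,255) and side (340,250), with its step on the right-hand side in the scene view. The fence runs from (430,222) to (370,342). I'll fit both poses by silhouette.

```bash
cat >> h.py <<'E'
from scipy.optimize import minimize
def box(x0,x1,y0,y1,z0,z1): return np.array([[x,y,z] for x in(x0,x1) for y in(y0,y1) for z in(z0,z1)])
BLOCK=[box(-.055,.055,-.0625,.0625,.003,.023),box(-.055,.037,-.0625,.0625,.003,.05)]
FENCE=[box(0,.005,-.16,.16,0,.04),box(0,.04,-.16,.16,0,.005)]
def T(pose,X):
    c,s=np.cos(pose[2]),np.sin(pose[2]); return X@np.array([[c,s,0],[-s,c,0],[0,0,1]])+[pose[0],pose[1],0]
def render(p,pose,boxes,S=4):
    m=np.zeros((480,640),np.uint8)
    for b in boxes:
        h=cv2.convexHull(proj(p,T(pose,b)).astype(np.float32))
        cv2.fillConvexPoly(m,np.round(h*16).astype(np.int32),255,cv2.LINE_AA,4)
    return m/255.
def mask(p,name,pose):
    c=proj(p,[[pose[0],pose[1],.02]])[0]
    rs=[r for r in arm.regions_of(p,name) if np.hypot(*(np.array(r['uv'])-c))<50]
    return max(rs,key=lambda r:r['conf'])['pixels'].astype(float) if rs else None
def fit(views,boxes,p0):
    def cost(v):
        pose=[v[0],v[1],v[2]]; k=0
        for p,m in views:
            r=render(p,pose,boxes); k+=1-np.minimum(r,m).sum()/np.maximum(r,m).sum()
        return k/len(views)
    s=np.array([[0,0,0],[.015,0,0],[0,.015,0],[0,0,.15]])
    r=minimize(cost,p0,method='Nelder-Mead',options=dict(initial_simplex=s+p0,xatol=1e-4,fatol=1e-5))
    r=minimize(cost,r.x,method='Nelder-Mead',options=dict(initial_simplex=s*.4+r.x,xatol=1e-4,fatol=1e-5))
    return r.x,r.fun
def look(name,boxes,p0,cams=('scene','side')):
    vs=[]
    for c in cams:
        p=arm.grab_frame(c); m=mask(p,name,p0)
        if m is not None: vs.append((p,m))
    return fit(vs,boxes,np.array(p0,float)),vs
FR=np.array([0.703,-0.05,-.1]) # placeholder
E
python3 - <<'E'
from h import *
np.set_printoptions(precision=4,suppress=True)
for n,b,p0s in [('block',BLOCK,[(.54,-.085,y) for y in (.5,.9,1.3)]),('fence',FENCE,[(.7,-.03,y) for y in (-.2,.2)])]:
    vs=[(p,mask(p,n,p0s[0])) for p in (arm.grab_frame('scene'),arm.grab_frame('side'))]
    vs=[v for v in vs if v[1] is not None]; print(n,len(vs))
    for p0 in p0s: print(n,*fit(vs,b,np.array(p0)))
    best=min((fit(vs,b,np.array(p0)) for p0 in p0s),key=lambda r:r[1])[0]
    for v in vs: print(' single',fit([v],b,best))
    if n=='block':
        im=[v[0]['pixels'].copy() for v in vs]; ps=[v[0] for v in vs]
    for i,q in zip(im,ps):
        for bb in b:
            h=cv2.convexHull(proj(q,T(best,bb)).astype(np.float32)); cv2.polylines(i,[np.round(h).astype(np.int32)],True,(255,0,0) if n=='block' else (0,0,255),1)
crop=np.vstack([cv2.resize(im[0][180:360,250:470],None,fx=1.7,fy=1.7),cv2.resize(im[1][160:310,250:470],None,fx=1.7,fy=1.7)])
cv2.imwrite('pics/fit.png',crop[:,:,::-1])
E
```

```text
block 2
block [ 0.536  -0.0901  1.1408] 0.09050104291324562
block [ 0.5362 -0.0903  1.1354] 0.09020448748490506
block [ 0.5357 -0.0904  1.1355] 0.09018811605701904
 single (array([ 0.5313, -0.0878,  1.1444]), np.float64(0.09139451980302704))
 single (array([ 0.5395, -0.0905,  1.1281]), np.float64(0.07808602235778339))
fence 2
fence [ 0.691  -0.0223  0.1898] 0.12358134673456511
fence [ 0.6908 -0.0216  0.1906] 0.1231365464452252
 single (array([ 0.6902, -0.0204,  0.1915]), np.float64(0.06713079761342922))
 single (array([ 0.6947, -0.0208,  0.1727]), np.float64(0.1612273696793327))
```

View pics/fit.png

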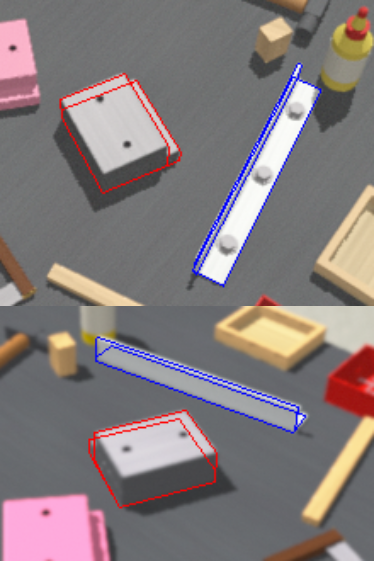

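Block fit: (0.536, -0.090), yaw 1.135. Fence fit: (0.691, -0.022), yaw 0.19. The block therefore has to turn about 54° clockwise, and its centre is 165 mm from the fence; both agree with the task text. I'll shut the gripper and move to the robot-side face near step_left.

Request:
{"name": "carry_out", "arguments": {
  "commands": [
    [0.6,-1.2,0,-0.7],
    [1.1,-2.4,0,-1.4],
    [1.6,-3.6,0,-2.1],
    [2.1,-4.8,0,-2.8],
    [2.6,-6.0,0,-3.5],
    [3.1,-7.2,0,-4.2],
    [3.6,-8.4,-0.3,-4.9],
    [4.1,-9.6,-0.8,-5.5],
    [4.6,-10.8,-1.4,-6.2],
    [5.2,-12.0,-2.0,-6.2]
  ],
  "claw": 1,
  "force": 40
}}

```text
t: 3.3
eef_pos: [0.4109, 0.0915, 0.1459]
ee_rot: [-3.139, -0.0, -0.902]
force: [1.0, 0.7, 0.2]
width: 0.0007
gripper_force: 0.0
```

Request:
{"name": "carry_out", "arguments": {
  "commands": [
    [0.3,-0.6,0,0],
    [0.54,-1.2,-0.3,0],
    [0.54,-1.2,-0.8,0],
    [0.54,-1.2,-1.3,0],
    [0.54,-1.2,-1.8,0],
    [0.54,-1.2,-2.2,0],
    [0.54,-1.2,-2.3,0],
    [0.54,-1.2,-2.3,0],
    [0.54,-1.2,-2.3,0],
    [0.54,-1.2,-2.3,0]
  ]
}}

```text
t: 4.55
eef_pos: [0.4377, 0.0333, 0.0315]
ee_rot: [-3.14, -0.0, -0.902]
force: [0.7, 0.8, -0.0]
width: 0.0007
gripper_force: 0.0
```

```bash
python3 - <<'E'
from h import *
p=arm.grab_frame('side'); s=arm.grab_frame('scene')
cv2.imwrite('pics/a.png',np.vstack([cv2.resize(q['pixels'][160:340,220:480],None,fx=1.6,fy=1.6) for q in (p,s)])[:,:,::-1])
print(arm.get_state()['eef_pos'])
E
```

```text
[0.43751067 0.03318606 0.03125538]
```

View pics/a.png

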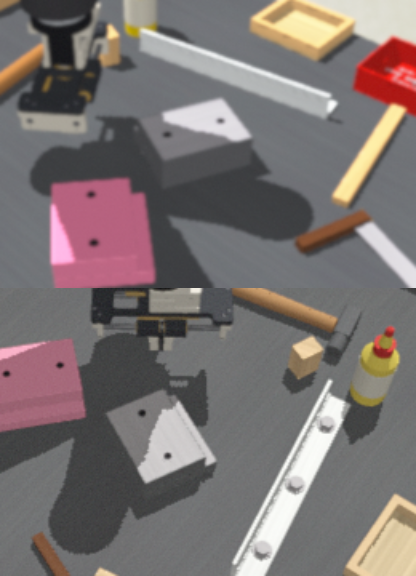

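The tool hovers just left of the block's step_left end, and the path is clear. Poses count from the point actually reached. Next is the first corner push.

Request:
{"name": "carry_out", "arguments": {
  "commands": [
    [0.2,-0.4,0,0],
    [0.37,-0.8,-0.2,0],
    [0.37,-0.8,-0.38,0],
    [0.6,-0.97,-0.38,0],
    [0.8,-1.13,-0.38,0],
    [0.93,-1.23,-0.38,0],
    [1.06,-1.33,-0.38,0],
    [1.2,-1.44,-0.38,0],
    [1.3,-1.52,-0.38,0],
    [1.3,-1.52,-0.38,0]
  ]
}}

```text
t: 5.9
eef_pos: [0.5015, -0.0422, 0.0118]
ee_rot: [3.141, 0.002, -0.902]
force: [-5.9, 10.5, 6.0]
width: 0.0006
gripper_force: 5.5
```

```bash
cat > lk.py <<'E'
from h import *
import sys
np.set_printoptions(precision=4,suppress=True)
p0=np.array([float(a) for a in sys.argv[1:4]])
F=np.array([.691,-.022,.190])
(x,c),vs=look('block',BLOCK,p0)
print('block',x,'cost',c,[fit([v],BLOCK,x)[0] for v in vs])
d=x[:2]-F[:2]; cs,sn=np.cos(F[2]),np.sin(F[2])
print('fence frame x,y',cs*d[0]+sn*d[1],-sn*d[0]+cs*d[1],'dyaw deg',np.degrees(x[2]-F[2]),'moved',np.hypot(*(x[:2]-[.536,-.0903])))
s=arm.get_state(); print('tcp',s['eef_pos'],'yaw',s['ee_rot'][2],'F',s['force'],s['t'])
E
python3 lk.py .55 -.1 .8
```

```text
block [ 0.5512 -0.11    1.0525] cost 0.10708831487457648 [array([ 0.5466, -0.1086,  1.0382]), array([ 0.5531, -0.1119,  1.0144])]
fence frame x,y -0.15395069125133246 -0.06000752909606691 dyaw deg 49.415229366153156 moved 0.02485553699013881
tcp [ 0.5015 -0.0422  0.0119] yaw -0.9021473089589676 F [-5.9652  9.243   4.1381] 6.1
```

The first push mostly slid the block and turned it only about 5–7°, because the force line ran near its centre. I'll go to the other corner (step-back side, robot end) and push towards +y there.

Request:
{"name": "carry_out", "arguments": {
  "commands": [
    [-0.4,0.3,0.3,0],
    [-0.5,0.3,1.3,1.5],
    [-0.5,0,1.8,3.0],
    [-0.5,-0.8,1.8,4.7],
    [-0.5,-1.6,1.8,6.4],
    [-0.5,-2.4,1.8,8.1],
    [-0.5,-3.0,1.8,9.8],
    [-0.5,-3.0,1.5,11.5],
    [-0.5,-3.0,1.0,13.0],
    [-0.5,-3.0,0.5,14.4]
  ]
}}

```text
t: 7.35
eef_pos: [0.4779, -0.1934, 0.0366]
ee_rot: [3.141, -0.001, 0.611]
force: [0.1, 0.4, -0.2]
width: 0.0007
gripper_force: 0.0
```

```bash
python3 lk.py .55 -.11 1.03; python3 - <<'E'
from h import *
p=arm.grab_frame('side'); s=arm.grab_frame('scene')
cv2.imwrite('pics/b.png',np.vstack([cv2.resize(q['pixels'][160:340,220:480],None,fx=1.6,fy=1.6) for q in (p,s)])[:,:,::-1])
E
```

```text
block [ 0.5472 -0.1095  1.0502] cost 0.4548370518519981 [array([ 0.5472, -0.1095,  1.0502]), array([ 0.5501, -0.1148,  0.9131])]
fence frame x,y -0.15776614476108244 -0.05879934782388041 dyaw deg 49.285598576599526 moved 0.022248477492291613
tcp [ 0.4775 -0.1932  0.0371] yaw 0.6027289155085875 F [ 0.4059 -0.2659  0.3057] 7.55
```

View pics/b.png

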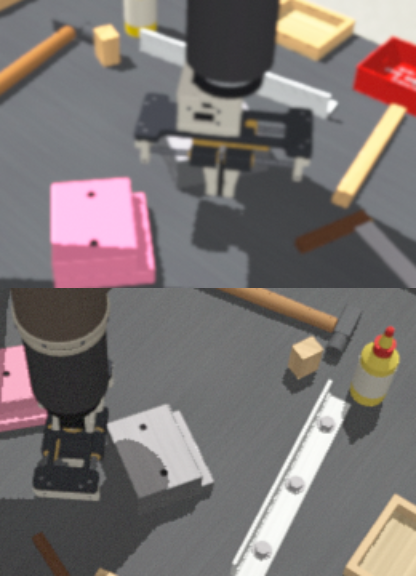

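The scene view shows the block clear of the tool, which stands at the robot-side right face. Lower, then push +y at that corner.

Request:
{"name": "carry_out", "arguments": {
  "commands": [
    [0,0,-0.25,0],
    [0,0,-0.5,0],
    [0.03,0.3,-0.5,0],
    [0.06,0.6,-0.5,0],
    [0.1,0.8,-0.5,0],
    [0.14,1.0,-0.5,0],
    [0.18,1.2,-0.5,0],
    [0.25,1.4,-0.5,0],
    [0.33,1.6,-0.5,0],
    [0.33,1.6,-0.5,0]
  ]
}}

```text
t: 8.9
eef_pos: [0.4896, -0.1131, 0.0114]
ee_rot: [-3.138, 0.007, 0.606]
force: [-10.7, -2.7, 6.6]
width: 0.0001
gripper_force: 5.0
```

```bash
python3 lk.py .555 -.095 .8
```

```text
block [ 0.5616 -0.0943  0.6939] cost 0.4676267386347172 [array([ 0.5588, -0.0917,  0.7028]), array([ 0.5653, -0.0946,  0.6726])]
fence frame x,y -0.1407025350083997 -0.04658350885344492 dyaw deg 28.86911048171174 moved 0.025940316158754646
tcp [ 0.4896 -0.1131  0.0114] yaw 0.6058667656811572 F [-9.8265 -2.93    6.9027] 9.1
```

Good: the block now has 29° left to turn and its centre has moved 26 mm. Next corner: the far right end, pulling towards −x and +y.

Request:
{"name": "carry_out", "arguments": {
  "commands": [
    [-0.3,-0.4,0.3,-1.7],
    [-0.3,-0.5,1.3,-3.4],
    [-0.1,-1.2,1.8,-5.1],
    [0.4,-2.0,1.8,-6.8],
    [1.2,-2.2,1.8,-8.5],
    [2.0,-2.2,1.8,-10.2],
    [2.4,-2.0,1.8,-11.9],
    [2.4,-1.64,1.8,-13.6],
    [2.4,-1.64,1.3,-15.3],
    [2.4,-1.64,0.7,-17.2]
  ]
}}

```text
t: 10.35
eef_pos: [0.6148, -0.1937, 0.0472]
ee_rot: [-3.139, -0.001, -1.189]
force: [1.0, 0.4, -0.5]
width: 0.0005
gripper_force: 0.0
```

```bash
python3 lk.py .56 -.093 .69; python3 - <<'E'
from h import *
p=arm.grab_frame('side'); print('strip end',ray(p,(432,285),.006),ray(p,(450,258),.006))
s=arm.grab_frame('scene'); print(ray(s,(280,341),.012))
cv2.imwrite('pics/c.png',np.vstack([cv2.resize(q['pixels'][160:340,220:480],None,fx=1.6,fy=1.6) for q in (p,s)])[:,:,::-1])
E
```

```text
block [ 0.5651 -0.0932  0.6991] cost 0.5311383038189644 [array([ 0.5404, -0.0476,  0.6746]), array([ 0.5651, -0.0938,  0.6905])]
fence frame x,y -0.13709893905964826 -0.04615620737636923 dyaw deg 29.17033272040628 moved 0.029231274771282328
tcp [ 0.6139 -0.1945  0.0471] yaw -1.1783736319484477 F [0.5876 0.2471 0.3387] 10.55
strip end [ 0.5937677  -0.28982009  0.006     ] [ 0.68867087 -0.27140397  0.006     ]
[ 0.59338096 -0.29364325  0.012     ]
```

View pics/c.png

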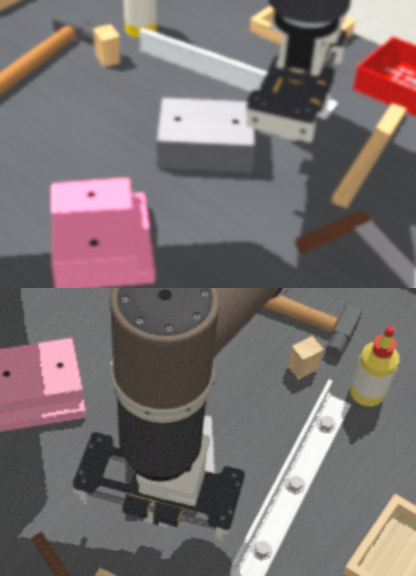

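The strip ends at y of about −0.29, so it is clear of the tool. Lower and push this corner.

Request:
{"name": "carry_out", "arguments": {
  "commands": [
    [0,0,-0.4,0],
    [0,0,-0.7,0],
    [-0.25,0.18,-0.7,0],
    [-0.5,0.37,-0.7,0],
    [-0.68,0.5,-0.7,0],
    [-0.86,0.63,-0.7,0],
    [-1.03,0.78,-0.7,0],
    [-1.2,0.94,-0.7,0],
    [-1.36,1.1,-0.7,0],
    [-1.36,1.1,-0.7,0]
  ]
}}

```text
t: 11.9
eef_pos: [0.545, -0.1395, 0.0126]
ee_rot: [-3.141, -0.0, -1.183]
force: [0.3, 0.5, 0.5]
width: 0.001
gripper_force: 0.1
```

```bash
python3 lk.py .555 -.08 .3
```

```text
block [ 0.5469 -0.0564  0.3965] cost 0.644194744448465 [array([ 0.5585, -0.0522,  0.665 ]), array([ 0.5436, -0.0526,  0.4371])]
fence frame x,y -0.14797750421045097 -0.006553418379614012 dyaw deg 11.829409657156345 moved 0.035633154497280696
tcp [ 0.546  -0.1397  0.0123] yaw -1.183306711763393 F [-0.1956  0.0642 -0.7758] 12.1
```

Request:
{"name": "carry_out", "arguments": {
  "commands": [
    [0.3,-0.5,0,0],
    [0.3,-0.6,0.8,1],
    [0,-0.6,1.8,2.6],
    [-0.8,-0.6,2.6,4.2],
    [-1.6,-0.4,2.6,5.8],
    [-2.3,0.2,2.6,7.4],
    [-2.3,0.7,2.6,9.0],
    [-2.3,1.1,2.6,10.6],
    [-2.3,1.1,2.6,12.2],
    [-2.3,1.1,2.6,13.1]
  ]
}}

```text
t: 13.35
eef_pos: [0.4308, -0.0845, 0.1421]
ee_rot: [-3.141, -0.001, 0.193]
force: [-0.3, -0.7, 0.6]
width: 0.0006
gripper_force: 0.0
```

```bash
python3 lk.py .55 -.07 .35; python3 - <<'E'
from h import *
p=arm.grab_frame('side'); s=arm.grab_frame('scene')
cv2.imwrite('pics/d.png',np.vstack([cv2.resize(q['pixels'][160:340,220:480],None,fx=1.6,fy=1.6) for q in (p,s)])[:,:,::-1])
E
```

```text
block [ 0.5457 -0.0596  0.3195] cost 0.07554939887898637 [array([ 0.5431, -0.0568,  0.3367]), array([ 0.548 , -0.0604,  0.3149])]
fence frame x,y -0.14978912362100208 -0.009448232118473291 dyaw deg 7.420698218495108 moved 0.03222446901674888
tcp [ 0.4307 -0.085   0.1419] yaw 0.18567555289134785 F [ 0.3221 -0.1939 -0.0155] 13.55
```

View pics/d.png

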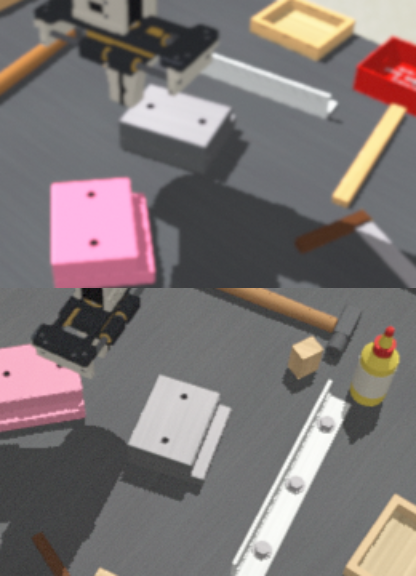

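The block is 7° off square and has moved 32 mm, so the turn is done. I'll put the part-open fingers behind its back face and push squarely.

Request:
{"name": "carry_out", "arguments": {
  "commands": [
    [0.42,0.15,-0.8,0],
    [0.42,0.15,-1.6,0],
    [0.42,0.15,-2.3,0],
    [0.42,0.15,-2.6,0],
    [0.42,0.15,-2.6,0],
    [0.7,0.2,-2.6,0],
    [0.95,0.25,-2.6,0],
    [1.15,0.29,-2.6,0],
    [1.32,0.32,-2.6,0],
    [1.5,0.36,-2.6,0]
  ],
  "claw": 0.3
}}

```text
t: 14.9
eef_pos: [0.4984, -0.0684, 0.011]
ee_rot: [-3.141, 0.014, 0.186]
force: [-26.0, -2.8, 20.3]
width: 0.0611
gripper_force: 12.8
```

```bash
python3 lk.py .575 -.06 .2
```

```text
block [ 0.5626 -0.0606  0.2016] cost 0.4386045371873758 [array([ 0.5605, -0.0594,  0.1978]), array([ 0.5685, -0.0601,  0.215 ])]
fence frame x,y -0.13338788414966277 -0.013689914813462798 dyaw deg 0.6620174566973689 moved 0.03984297968037173
tcp [ 0.5005 -0.0682  0.0111] yaw 0.1858464096374779 F [-14.6286  -0.8561   5.7726] 15.1
```

It is square to within 1° and 40 mm from its start. Continue the straight push, stopping short of the fence.

Request:
{"name": "carry_out", "arguments": {
  "commands": [
    [0.14,0.03,0,0],
    [0.28,0.05,0,0],
    [0.42,0.08,0,0],
    [0.56,0.11,0,0],
    [0.7,0.13,0,0],
    [0.84,0.16,0,0],
    [0.98,0.19,0,0],
    [1.1,0.21,0,0],
    [1.2,0.23,0,0],
    [1.2,0.23,0,0]
  ]
}}

```text
t: 16.35
eef_pos: [0.5595, -0.0574, 0.0109]
ee_rot: [-3.141, 0.012, 0.185]
force: [-17.0, -4.8, 9.1]
width: 0.0615
gripper_force: 8.9
```

```bash
python3 lk.py .615 -.05 .19
```

```text
block [ 0.6247 -0.0495  0.2151] cost 0.4447914380108814 [array([ 0.6235, -0.0491,  0.2264]), array([ 0.6291, -0.0499,  0.2272])]
fence frame x,y -0.07029991428289885 -0.014448506235427885 dyaw deg 1.436874194760263 moved 0.09764264816803396
tcp [ 0.5596 -0.0574  0.011 ] yaw 0.18517790911633747 F [-16.6962  -5.017    8.3396] 16.55
```

Request:
{"name": "carry_out", "arguments": {
  "commands": [
    [0.03,0.006,0,0],
    [0.06,0.012,0,0],
    [0.09,0.018,0,0],
    [0.12,0.024,0,0],
    [0.15,0.03,0,0],
    [0.18,0.036,0,0],
    [0.21,0.042,0,0],
    [0.24,0.048,0,0],
    [0.24,0.048,0,0],
    [0.24,0.048,0,0]
  ]
}}

```text
t: 17.8
eef_pos: [0.5704, -0.0552, 0.011]
ee_rot: [-3.141, 0.014, 0.185]
force: [-20.5, -4.3, 12.3]
width: 0.0614
gripper_force: 10.5
```

Request:
{"name": "carry_out", "arguments": {
  "commands": [
    [0.02,0.004,0,0],
    [0.04,0.008,0,0],
    [0.06,0.012,0,0],
    [0.08,0.016,0,0],
    [0.1,0.02,0,0],
    [0.1,0.02,0,0],
    [0.1,0.02,0,0],
    [0.1,0.02,0,0],
    [0.1,0.02,0,0],
    [0.1,0.02,0,0]
  ]
}}

```text
t: 19.05
eef_pos: [0.5753, -0.0542, 0.011]
ee_rot: [-3.141, 0.014, 0.185]
force: [-22.0, -3.8, 12.4]
width: 0.0614
gripper_force: 10.8
```

Request:
{"name": "carry_out", "arguments": {
  "commands": [
    [0.02,0.004,0,0],
    [0.04,0.008,0,0],
    [0.06,0.012,0,0],
    [0.08,0.016,0,0],
    [0.08,0.016,0,0],
    [0.08,0.016,0,0],
    [0.08,0.016,0,0],
    [0.08,0.016,0,0],
    [0.08,0.016,0,0],
    [0.08,0.016,0,0]
  ]
}}

```text
t: 20.3
eef_pos: [0.5756, -0.0542, 0.0109]
ee_rot: [-3.141, 0.02, 0.185]
force: [-32.6, -3.5, 23.2]
width: 0.0615
gripper_force: 16.4
```

Force rises with no travel, so the foot has met the fence. One slight extra press to seat both ends, then I back off and look.

Request:
{"name": "carry_out", "arguments": {
  "commands": [
    [0.02,0.004,0,0],
    [0.03,0.006,0,0],
    [0.03,0.006,0,0],
    [0.03,0.006,0,0],
    [-0.2,-0.04,0,0],
    [-0.6,-0.12,0,0],
    [-1.2,-0.24,0.3,0],
    [-1.8,-0.36,1.3,0],
    [-2.4,-0.48,2.3,0],
    [-2.9,-0.6,3.0,0]
  ]
}}

```text
t: 21.55
eef_pos: [0.4427, -0.0812, 0.1652]
ee_rot: [3.141, -0.005, 0.188]
force: [0.7, 0.2, 0.9]
width: 0.0612
gripper_force: 0.0
```

```bash
python3 lk.py .637 -.047 .19; python3 - <<'E'
from h import *
p=arm.grab_frame('side'); s=arm.grab_frame('scene')
for q in (p,s):
    for k in ('step_left','step_right'):
        print(k,[(round(r['conf'],2),ray(q,r['uv'],.013)[:2]) for r in arm.mark_of(q,k) if ray(q,r['uv'],0)[0]>.55])
cv2.imwrite('pics/e.png',cv2.resize(s['pixels'][200:350,310:460],None,fx=4,fy=4,interpolation=cv2.INTER_CUBIC)[:,:,::-1])
E
```

```text
block [ 0.64   -0.0464  0.185 ] cost 0.1219369881714854 [array([ 0.636 , -0.0453,  0.2315]), array([ 0.6443, -0.048 ,  0.2227])]
fence frame x,y -0.05466550854398527 -0.014300916563106676 dyaw deg -0.2872141171735104 moved 0.11291600990728601
tcp [ 0.4432 -0.0809  0.1637] yaw 0.18800931263684317 F [-0.3848 -0.7338  0.8529] 21.75
step_left []
step_right [(0.89, array([ 0.70186698, -0.09415914]))]
step_left [(0.77, array([0.6751773 , 0.03096516]))]
step_right [(0.82, array([ 0.70417738, -0.09503887]))]
```

View pics/e.png

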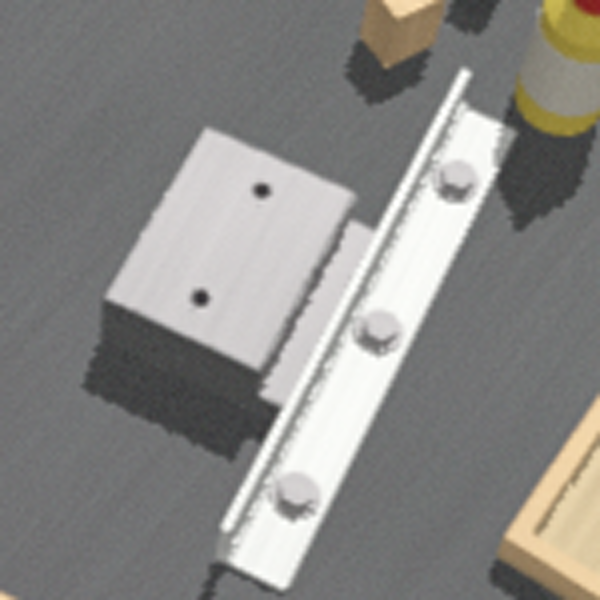

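The block is against or very near the fence. The network's points hint that the left end lags by about 3 mm, so I'll check edge angles directly, including the wrist view.

```bash
python3 - <<'E'
from h import *
s=arm.grab_frame('scene'); c=lambda u,v:(310+u/4-.4,200+v/4-.4)
def yaw(a,b,z):
    A,B=ray(s,c(*a),z),ray(s,c(*b),z); d=A-B; return A[:2].round(4),B[:2].round(4),np.arctan2(-d[0],d[1])
print('fence top',yaw((464,70),(224,527),.04))
print('wall top',yaw((355,193),(265,370),.05))
print('back top',yaw((207,127),(105,298),.05))
print('right side top',yaw((265,370),(105,298),.05))
print('left side top',yaw((355,193),(207,127),.05))
w=arm.grab_frame('wrist'); print(w['eye'],w['orientation'],proj(w,[[.691,-.02,.04],[.64,-.046,.05]]))
save(w,'w1')
E
```

```text
fence top (array([0.6623, 0.1356]), array([ 0.7219, -0.1773]), np.float64(0.1881602908113375))
wall top (array([0.6634, 0.0221]), array([ 0.6884, -0.097 ]), np.float64(0.20753165421763545))
back top (array([0.5753, 0.0057]), array([ 0.5979, -0.1158]), np.float64(0.1839859221539153))
right side top (array([ 0.6884, -0.097 ]), array([ 0.5979, -0.1158]), np.float64(-1.3658646872473328))
left side top (array([0.6634, 0.0221]), array([0.5753, 0.0057]), np.float64(-1.3866618763346694))
[ 0.52112872 -0.06633557  0.31938947] [ 2.84119720e+00 -1.49666378e-03 -1.38275211e+00] [[ 290.15377066 -230.47827333]
 [ 320.49961326 -113.83608563]]
```

View pics/w1.png

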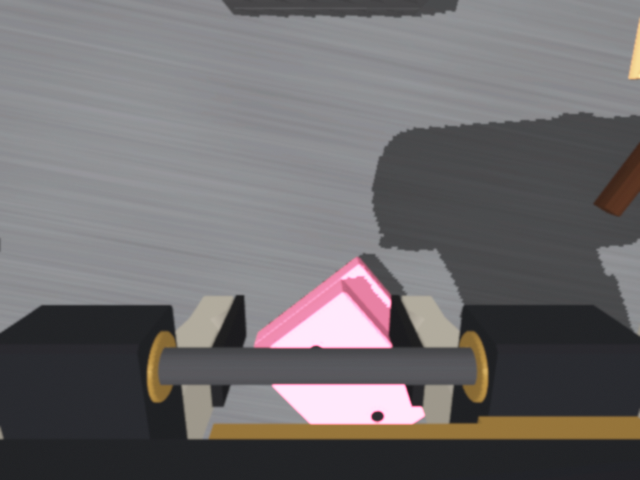

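Edge angles agree (block about 0.195, fence 0.188), so it should be flush. One confirming look from right above the seam.

Request:
{"name": "carry_out", "arguments": {
  "commands": [
    [0.5,0.1,0.2,0],
    [1.0,0.2,0.4,0],
    [1.5,0.3,0.4,0],
    [2.0,0.4,0.4,0],
    [2.5,0.5,0.4,0],
    [3.0,0.6,0.4,0],
    [3.6,0.7,0.4,0],
    [3.6,0.7,0.4,0],
    [3.6,0.7,0.4,0],
    [3.6,0.7,0.4,0]
  ]
}}

```text
t: 23.4
eef_pos: [0.6211, -0.0464, 0.1817]
ee_rot: [-3.142, 0.0, 0.188]
force: [-0.9, -0.2, 0.2]
width: 0.0611
gripper_force: 0.0
```

```bash
python3 - <<'E'
from h import *
w=arm.grab_frame('wrist'); print(w['eye'],w['fx'],proj(w,[[.691,-.022,.04],[.64,-.046,.05]]))
for k in ('step_left','step_right'):
    print(k,[(round(r['conf'],2),r['uv'],ray(w,r['uv'],.013)[:2]) for r in arm.mark_of(w,k)])
save(w,'w2')
E
```

```text
[ 0.70026336 -0.03156189  0.34031963] 408.4609510687219 [[300.83228186 130.28572883]
 [320.6154692  208.95153093]]
step_left [(0.6, [242.7, 125.3], array([0.68545187, 0.02340621]))]
step_right [(0.57, [406.1, 125.7], array([ 0.70864167, -0.10010156]))]
```

View pics/w2.png

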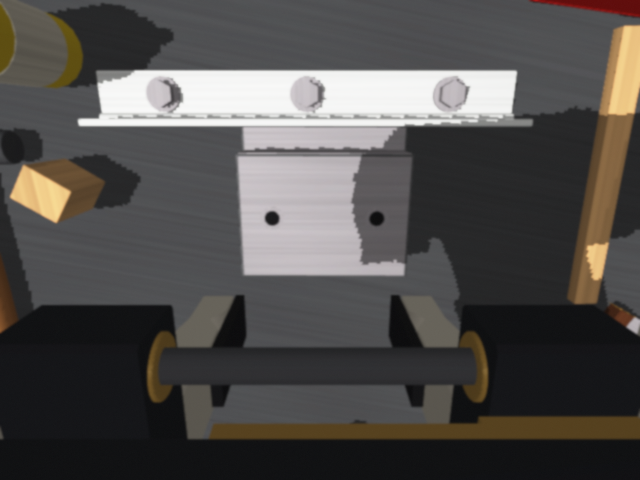

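The wrist view shows the foot meeting the fence all along row 126 (columns 243 to 406). The wall edge is parallel at row 153, and both ends lie well inside the fence (columns 80 to 530). Handing in.

```bash
python3 -c "
from station import arm
print(arm.job_done())"
```

```text
the job is handed in; nothing more can be done
None
```

The job is handed in, with no verdict returned: the block was turned to about 7° from square with its centre moved about 32 mm, then pushed until its foot looked flush against the fence, both ends inside its length and the robot touching nothing.

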